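# Spin-check the centrifuge rotor and park it at the pointer

### The arm

A 7-joint arm with a two-finger parallel gripper is mounted at the origin on the work surface. World frame = base frame: x ahead of the robot, y to its left, z up, the work surface at z = 0. Lengths are in m, angles in rad, forces in N, time in s.
With the tool pointing down it reaches from about 0.4 to 0.875 m from the base axis. Payload 6.5 kg.
Tool frame: the origin (TCP) lies on the centre line of the jaws, within the pads' length; the fingertips stand 14 mm ahead of it and the grasp point (between the pads) lies 5 mm behind it; z points along the fingers, y is the direction in which the jaws open and shut (so a half turn about z gives the same grasp; the last joint's range is limited). The gripper opens to 88 mm and grips with 3 to 60 N. Pads are 18 mm wide; open, the fingers measure 123 mm over their backs; the gripper's body (75 mm by 187 mm) begins 45 mm behind the grasp point.
Start: joints at [1.057, 0.536, -0.004, 1.538, 0.003, 1.067, -0.071], TCP at [0.281, -0.586, 0.253] pointing down, gripper open.
Joint ranges: [-2.7, 2.7], [-0.37, 2.16], [-1.27, 1.26], [0.24, 2.4], [-1.31, 4.45], [0.19, 1.91], [-2.76, 2.76]. Speed limits (rad/s): [2.39, 2.39, 3.14, 3.14, 3.14, 3.14, 3.14].

### API

Orientations are given as a rotation vector (axis times angle).
In Python, from rig import readout, vision, ctrl, finder gives the robot as it stands.
- The arm moves only by the tool apply_moves, never from a script. Its argument "plan" is a list of rows, each a list of 2 entries, a list of its own where there are three numbers: the shift along the tool's x, y, z in m, then the turn about the tool's z in rad. In form: [[[tx, ty, tz], turn], ...]. A call has exactly 8 rows; each row is the pose to reach, as a shift and turn from the pose commanded when the call began, along the tool's axes at that moment; what a row does not reach only later rows make up. A row lasts 1/12 s, in which the tool goes at most 41.7 mm and 7.16 degrees, less where a joint would pass 70% of its speed; a pose out of reach is approached as far as the arm can. A call with a gripper value outside its range is refused whole. "gripper" is the opening in per cent of the stroke, from 0 (shut) to 100 (fully open), set as the call begins (left out, the last holds). The fingers move at their own pace and stop on an object; "force" is the grip in N (left out, the last holds). Time passes only in rows, so rows that repeat a pose let the fingers close, or fill a call up. It gives the time, the measured TCP pose, the force and the opening at its end, in the units of the state.
- readout.state(): the state, without advancing time (a new reading comes with each control period).
- vision.snapshot(name): name is "side" or "top"; returns the picture (420x560x3 uint8, red, green, blue); there is no depth.
- vision.get_calibration(name): a dict with "fx", "fy", "cx", "cy" (pixels), "k1" (the pictures are not rectified: a ray, as slopes to the right and down, at radius r is drawn at 1 + k1 r^2 times it, then the intrinsics apply), "world_to_cam" (4x4, takes a point from world to camera coordinates). Camera axes: x right, y down, z forward; pixel columns grow to the right and rows downward; lengths in m; the calibration is good to about 2 mm. A picture is of the moment at which its call begins. get_calibration takes no time and is no camera call.
- ctrl.finish_job(): hands the job in, once; it reports no verdict.
Trained networks look in the newest picture that a camera, given by its name, has taken for a name from the list of things; names that differ only in an ending like _2 or _b are one class to them, and where a whole thing is asked for, a point or a joint stands for the part that bears it (a point fixed in the world has none). Each returns a list of dicts, best first, with "conf" (0 to 1); they miss things now and then, are a little off and sometimes report something else, mostly with a low value. They report only what shows in the picture. A call takes as long as a camera call.
- finder.outline_of(name, camera): "mask" (420x560 bool, what is visible of it).
- finder.landmark_of(name, camera): "position" ([x, y, z] in m, in world coordinates, good to about 4 mm: a listed point, or the origin of a listed thing).
The state is a dict: "clock": time; "joint_positions": joint angles; "qvel": joint speeds; "tau": joint torques, N m; "tcp_pos": TCP position; "eef_rot": TCP orientation; "contact_force": force on the tool from outside, world axes, zero at the start; "torque": the same for the moment, N m; "gripper_width": opening from 0.0 (shut) to 1.0 (fully open).
Only numpy, scipy, OpenCV 4.12 (cv2) and the standard library are available. Lean on these libraries where they do the work, as an engineer would, in place of code of your own. Each camera call takes 0.05 s, during which the arm holds its last target. There are 200 camera calls.

### The job

Check that the open centrifuge's rotor runs freely: with the fingertips, flick its upright stud anticlockwise (seen from above) so that the rotor spins on untouched for two seconds, at a turn in three seconds or faster. Then, while it is still turning, brake it with a fingertip and leave it standing still with the stud in line with the black pointer on the bowl rim, and take the hand clear; a small push to line it up is fine. Do not lift the rotor, and leave the loose nut, tube rack, bottle and beaker where they are.

Things in the scene. Friction and masses are not known exactly. Their poses are not given: they have to be found in the camera images.
- centrifuge: Compact bench centrifuge with its lid taken off, standing fixed on the bench: white housing 310 x 330 mm, flat top 100 mm above the bench, green front panel. Origin on the bench on the rotor's axis (upright); local x points away from the front panel, towards its back. A bowl rim (110 to 118 mm from the axis) rises to 112.5 mm above the bench.
- spindle: The drive cone hidden under the rotor, on a soft sprung mount: it and the rotor sink about 1 mm for each 4 N of push from above (8 mm at most), and would slide up if lifted, which must not happen. Left standing, the rotor stays at the angle where it was left. Origin on the rotor axis, at bench height give or take 1 mm (a heavy rotor sits lower).
- rotor (a joint): Rotor angle about its upright axis, counting past full turns, positive anticlockwise from above; at 0 the stud points along the centrifuge's local +x. Aluminium disc 196 mm wide, 0.6 to 1.3 kg, polished (friction about 0.3), flat top 126 mm (+-1) above the bench, 11 dark flush tube bores. Very free: flicked, it loses 0.3 to 0.8 rad/s each second at 3 rad/s, more when faster; a stud stopped dead by a finger bounces back.
- stud (a point): Centre of the top of the stud: a plain dark steel upright pin, 18 mm across and 36 mm tall, fixed on the rotor top 78 mm from the axis; top 162 mm above the bench. It is the only thing standing on the rotor apart from the hub.
- hub (a point): Centre of the top of the hub, a steel boss 26 mm across and 22 mm tall on the middle of the rotor (top 148 mm above the bench, 22 mm above the disc); lies on the rotor's axis.
- park (a point): Where the top centre of the stud must come to stand: 78 mm from the axis, in line with the black pointer, at stud-top height.
- pointer: Black wedge pointer fixed on the bowl rim, 14 mm wide, from 103 to 132 mm from the axis, top 124 mm above the bench, pointing in at the rotor. Origin on the rotor's axis at bench height; the pointer lies along its local +x.
- nut: Loose steel rotor nut, 34 mm across, 26 mm tall, standing on a rear corner of the housing top. Origin: centre of its underside. Not to be moved.
- rack: Loose white tube rack, 100 x 200 mm, 92 mm tall with its capped tubes, on the bench. Origin: centre of its underside. Not to be moved.
- bottle: Loose amber bottle, 68 mm across, 150 mm tall, on the bench. Origin: centre of its underside. Not to be moved.
- beaker: Loose clear beaker, 72 mm across, 90 mm tall, on the bench. Origin: centre of its underside. Not to be moved.

How it is judged:
By the outcome, as a careful person would: the job done as asked, in the order asked, and still so for the second after the job is handed in, with the robot touching nothing.
It also fails if it takes over 51 s, if anything falls off the work surface, if the arm or the gripper's body presses on something with over 40 N, if the wrist force passes 120 N, or if a joint passes its speed limit or range.

## Working session

There is one attempt and no reset: what is moved stays moved. The work goes in short steps, Python scripts to look and compute and a tool call to move; the robot and the scene stay as the last step left them, time stands still between calls to the robot, and variables do not carry over. Pictures are saved under pics/ and viewed, about 8 in all and at most 12, crops included, and the job is handed in when it is done.

Besides the shell and the picture viewer there is one more tool, called by a JSON object that holds its "fn" and its "kwargs", one argument or row to a line. apply_moves: Moves the arm, as the interface text tells. Its arguments: {"type":"object","properties":{"plan":{"type":"array","items":{"type":"array"}},"gripper":{"type":"number"},"force":{"type":"number"}},"required":["plan"]}

```bash
mkdir -p pics; ls; python3 - <<'E'
from rig import readout, vision, ctrl, finder
import cv2, numpy as np
s=readout.state(); print({k:np.round(v,3).tolist() for k,v in s.items()})
for n in ("top","side"):
    im=vision.snapshot(n); cv2.imwrite(f"pics/{n}0.png",im[:,:,::-1])
    c=vision.get_calibration(n); print(n,c["fx"],c["k1"],np.round(c["world_to_cam"],3).tolist())
    for k in ("centrifuge","stud","hub","park","pointer","nut","rack","bottle","beaker"):
        r=finder.landmark_of(k,n); print(k,[(np.round(d["position"],4).tolist(),round(d["conf"],2)) for d in r[:2]])
print(readout.state()["clock"])
E
```

```text
pics
{'clock': 0.0, 'joint_positions': [1.057, 0.537, -0.004, 1.539, 0.003, 1.067, -0.071], 'qvel': [-0.002, -0.001, 0.001, 0.003, -0.0, 0.001, -0.0], 'tau': [0.0, -57.098, 0.991, -25.16, -0.056, 0.018, 0.0], 'tcp_pos': [0.281, -0.585, 0.252], 'eef_rot': [-3.062, -0.697, 0.001], 'contact_force': [0.111, 0.044, -0.664], 'torque': [0.03, 0.03, 0.062], 'gripper_width': 0.999}
top 386.9996313908952 -0.0867977237695249 [[-0.046, -0.999, 0.001, 0.034], [-0.978, 0.045, -0.202, 0.559], [0.201, -0.01, -0.979, 0.967], [0.0, 0.0, 0.0, 1.0]]
centrifuge [([0.5262, 0.0446, -0.0055], 0.89)]
stud [([0.5939, 0.01, 0.1614], 0.67), ([0.4645, 0.098, 0.1635], 0.42)]
hub [([0.5292, 0.0493, 0.1485], 0.64), ([0.4567, -0.4209, -0.0043], 0.62)]
park [([0.5251, 0.0503, 0.0014], 0.73), ([0.4648, 0.0935, 0.164], 0.65)]
pointer []
nut [([0.5952, 0.012, 0.162], 0.67), ([0.6763, 0.1541, 0.0976], 0.49)]
rack [([0.5281, 0.4319, -0.0029], 0.6)]
bottle [([0.4542, -0.423, -0.0037], 0.79)]
beaker [([0.6605, -0.4253, -0.0045], 0.74)]
side 481.39400299581064 -0.08536669086656976 [[-0.999, -0.045, -0.007, 0.565], [-0.033, 0.83, -0.557, 0.087], [0.031, -0.557, -0.83, 1.602], [0.0, 0.0, 0.0, 1.0]]
centrifuge [([0.5292, 0.045, -0.0041], 0.56), ([0.5286, 0.0511, -0.0001], 0.55)]
stud [([0.5968, 0.008, 0.1646], 0.76)]
hub [([0.5271, 0.0512, 0.1487], 0.86)]
park [([0.4651, 0.0937, 0.1609], 0.4)]
pointer []
nut [([0.6799, 0.1548, 0.1021], 0.53)]
rack [([0.5313, 0.4308, 0.0005], 0.85), ([0.5299, 0.0487, -0.0025], 0.7)]
bottle [([0.4566, -0.4227, 0.0007], 0.82)]
beaker [([0.6538, -0.4243, 0.0034], 0.74)]
1.0
```

View pics/top0.png

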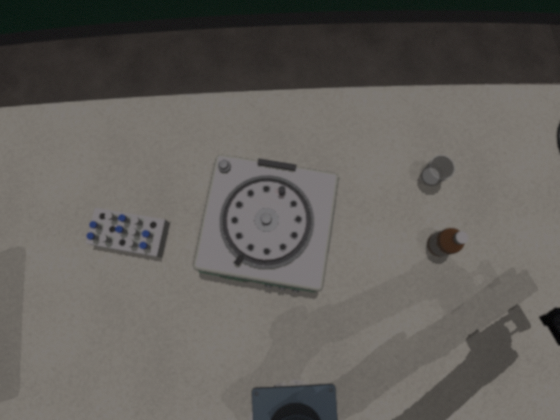

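View pics/side0.png

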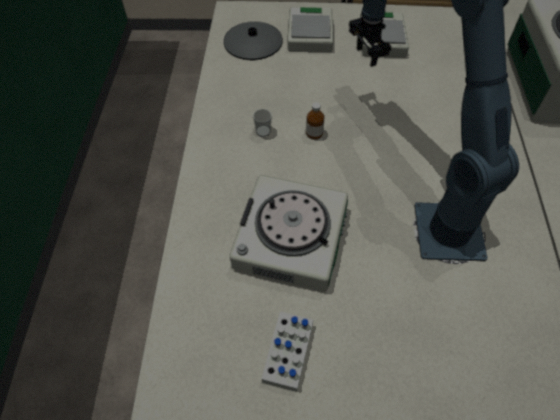

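Top view: hub near (267,219), stud (281,191), pointer (239,259). Side view: stud (272,205), pointer (323,241). The networks agree with both pictures. Next I refine the axis and the pointer angle.

```bash
cat > h.py <<'E'
from rig import readout, vision, ctrl, finder
import cv2, numpy as np
def toworld(px,n,z):
    c=vision.get_calibration(n); W=np.array(c["world_to_cam"])
    d=np.array([(px[0]-c["cx"])/c["fx"],(px[1]-c["cy"])/c["fy"]]); u=d.copy()
    for _ in range(8): u=d/(1+c["k1"]*(u@u))
    r=W[:3,:3].T@np.array([u[0],u[1],1]); o=-W[:3,:3].T@W[:3,3]
    return o+r*(z-o[2])/r[2]
def topix(p,n):
    c=vision.get_calibration(n); W=np.array(c["world_to_cam"])
    q=W[:3,:3]@np.array(p)+W[:3,3]; u=q[:2]/q[2]; u=u*(1+c["k1"]*(u@u))
    return np.array([c["fx"]*u[0]+c["cx"],c["fy"]*u[1]+c["cy"]])
E
python3 - <<'E'
from h import *
for n in ("top","side"):
    im=vision.snapshot(n)
    for k,z in (("pointer",.12),("stud",.144),("rotor",.126),("centrifuge",.1)):
        r=finder.outline_of(k,n)
        for d in r[:2]:
            m=d["mask"]; ys,xs=np.nonzero(m)
            c=(xs.mean(),ys.mean()); print(n,k,round(d["conf"],2),m.sum(),np.round(c,1),np.round(toworld(c,n,z),4))
    for k in ("hub","stud","park","pointer"):
        print(k,[(np.round(d["position"],4).tolist(),round(d["conf"],2)) for d in finder.landmark_of(k,n)[:2]])
    p=topix([.528,.05,.126],n).astype(int); cr=im[p[1]-60:p[1]+60,p[0]-60:p[0]+60]
    if n=="top": A=cr
    print(n,p)
out=np.hstack([cv2.resize(x,(400,400),interpolation=cv2.INTER_CUBIC) for x in (A,cr)])
cv2.imwrite("pics/c1.png",np.clip(out[:,:,::-1]*1.4,0,255).astype(np.uint8))
E
```

```text
top pointer 0.57 69 [238.7 259.9] [0.4317 0.1197 0.12  ]
top stud 0.79 4889 [266.4 220.5] [0.5212 0.0481 0.144 ]
top stud 0.57 15669 [267.6 223.7] [0.5133 0.0454 0.144 ]
top rotor 0.57 4906 [266.6 220.6] [0.5241 0.0483 0.126 ]
top centrifuge 0.69 15496 [267.9 224.1] [0.5199 0.0461 0.1   ]
top centrifuge 0.18 845 [446.1 241.9] [ 0.453  -0.4028  0.1   ]
hub [([0.5285, 0.0527, 0.1457], 0.73)]
stud [([0.5967, 0.0095, 0.1643], 0.88)]
park [([0.463, 0.0958, 0.1626], 0.43)]
pointer []
top [265 219]
side pointer 0.58 43 [323.  240.8] [0.4349 0.1219 0.12  ]
side stud 0.56 2811 [291.8 220.4] [0.531  0.0682 0.144 ]
side rotor 0.96 2828 [291.6 220.6] [0.5317 0.0577 0.126 ]
side rotor 0.51 9981 [290.2 232.4] [0.5345 0.1002 0.126 ]
side centrifuge 0.95 9701 [290.4 232.1] [0.5342 0.0836 0.1   ]
hub [([0.5276, 0.0537, 0.1486], 0.64)]
stud [([0.5941, 0.0095, 0.1627], 0.66)]
park [([0.4643, 0.092, 0.1653], 0.39)]
pointer []
side [292 218]
```

View pics/c1.png

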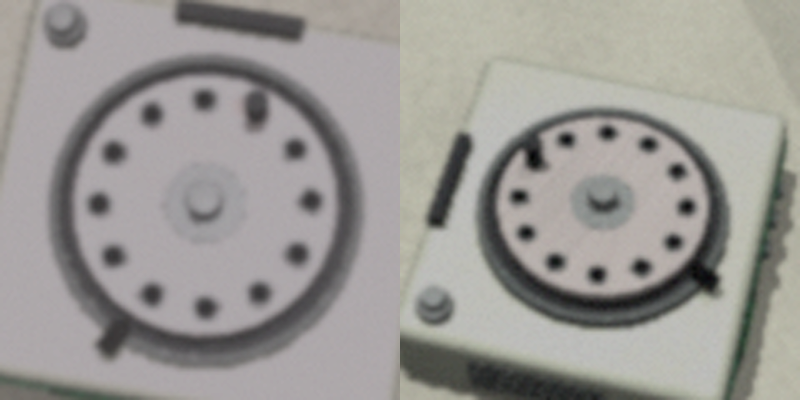

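Crop: left half stud (257,105) and pointer (114,336); right half stud (535,155) and pointer (706,275). Axis is about (0.528, 0.0515), stud at -32°, pointer at about 144-146°. Next I move behind the stud.

```bash
cat >> h.py <<'E'
from scipy.spatial.transform import Rotation as R
AX=np.array([.528,.0515])
def rel(p,yaw):
    s=readout.state(); M=R.from_rotvec(s["eef_rot"]).as_matrix()
    d=M.T@(np.array(p)-s["tcp_pos"]); y0=np.degrees(np.arctan2(M[1,0],M[0,0]))
    t=-(yaw-y0); t=(t+180)%360-180
    print("clock",s["clock"],"yaw",round(y0,1),"shift mm",np.round(d*1000,1),"turn",round(np.radians(t),3),"F",np.round(s["contact_force"],1))
E
python3 - <<'E'
from h import *
rel([.5944,-.0249,.21],84)
E
```

```text
clock 1.9 yaw 25.7 shift mm [ 525.  -370.2   42.7] turn -1.018 F [ 1.  -0.2 -0.9]
```

{"fn": "apply_moves", "kwargs": {
  "plan": [
    [[0.016, -0.0115, 0], 0],
    [[0.044, -0.031, 0], 0],
    [[0.074, -0.052, 0], 0],
    [[0.104, -0.073, 0], 0],
    [[0.134, -0.0945, 0], 0],
    [[0.164, -0.1155, 0], 0],
    [[0.194, -0.137, 0], 0],
    [[0.224, -0.158, 0], 0]
  ],
  "gripper": 0,
  "force": 30
}}

```text
clock: 2.57
tcp_pos: [0.4155, -0.3449, 0.253]
eef_rot: [3.063, 0.697, 0.0]
contact_force: [0.1, 0.3, -0.3]
gripper_width: 0.418
```

{"fn": "apply_moves", "kwargs": {
  "plan": [
    [[0.03, -0.021, 0], -0.1],
    [[0.06, -0.042, 0], -0.2],
    [[0.09, -0.063, 0], -0.3],
    [[0.12, -0.085, 0], -0.4],
    [[0.15, -0.106, 0], -0.5],
    [[0.18, -0.127, 0], -0.6],
    [[0.21, -0.148, 0.01], -0.7],
    [[0.24, -0.169, 0.02], -0.8]
  ]
}}

```text
clock: 3.23
tcp_pos: [0.5593, -0.0887, 0.2333]
eef_rot: [2.544, 1.84, 0.002]
contact_force: [0.6, 0.6, 0.1]
gripper_width: 0.006
```

```bash
python3 - <<'E'
from h import *
rel([.5944,-.0249,.152],84)
print(readout.state()["gripper_width"],readout.state()["tcp_pos"])
E
```

```text
clock 3.2333 yaw 71.8 shift mm [71.6 13.2 81.3] turn -0.214 F [0.6 0.6 0.1]
0.005719106306243877 [ 0.55929427 -0.08873715  0.23327111]
```

{"fn": "apply_moves", "kwargs": {
  "plan": [
    [[0.02, 0.005, 0.01], -0.06],
    [[0.045, 0.01, 0.02], -0.12],
    [[0.065, 0.013, 0.03], -0.18],
    [[0.0716, 0.0132, 0.045], -0.214],
    [[0.0716, 0.0132, 0.06], -0.214],
    [[0.0716, 0.0132, 0.075], -0.214],
    [[0.0716, 0.0132, 0.0813], -0.214],
    [[0.0716, 0.0132, 0.0813], -0.214]
  ]
}}

```text
clock: 3.9
tcp_pos: [0.5923, -0.0267, 0.15]
eef_rot: [-2.338, -2.096, 0.003]
contact_force: [-0.0, 0.2, 0.1]
gripper_width: 0.007
```

```bash
python3 - <<'E'
from h import *
im=vision.snapshot("side"); 
cv2.imwrite("pics/s2.png",np.clip(cv2.resize(im[120:320,180:430],(750,600))[:,:,::-1]*1.3,0,255).astype(np.uint8))
rel([.5944,-.0249,.152],84)
E
```

```text
clock 3.95 yaw 83.7 shift mm [ 1.9  1.2 -0.9] turn -0.005 F [-0.3  0.3 -0.1]
```

View pics/s2.png

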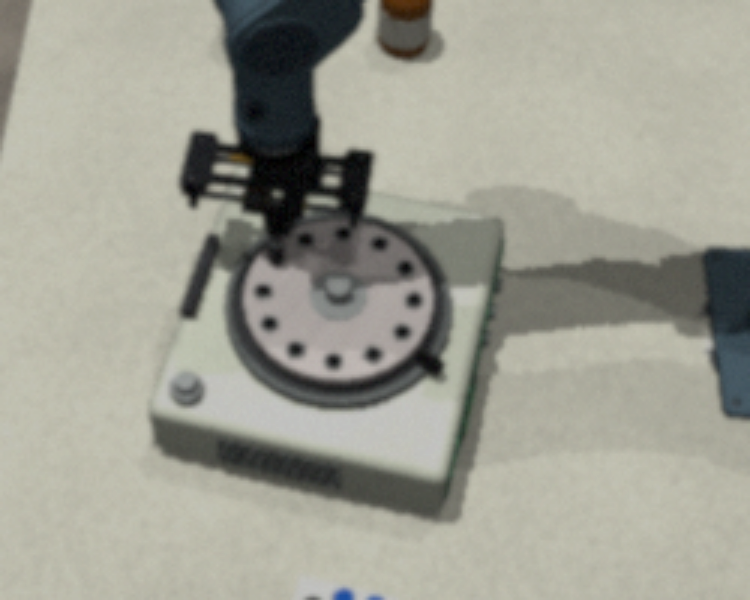

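The fingers (285,230) stand behind the stud (277,255), with a small gap. Now the flick.

{"fn": "apply_moves", "kwargs": {
  "plan": [
    [[0.006, 0.001, 0], 0],
    [[0.016, 0.001, 0], 0],
    [[0.032, 0.001, 0], 0],
    [[0.058, 0.001, 0], 0],
    [[0.09, 0.001, 0], 0],
    [[0.09, 0.001, 0], 0],
    [[0.08, 0.001, -0.02], 0],
    [[0.06, 0.001, -0.06], 0]
  ]
}}

```text
clock: 4.62
tcp_pos: [0.5986, 0.0385, 0.2065]
eef_rot: [-2.328, -2.101, 0.005]
contact_force: [0.1, -0.2, 1.1]
gripper_width: 0.003
```

```bash
cat >> h.py <<'E'
def ang(cams=("side","top"),verbose=True):
    """stud angle from each camera's network"""
    out=[]
    for n in cams:
        t=readout.state()["clock"]; vision.snapshot(n)
        for d in finder.landmark_of("stud",n)[:2]:
            p=np.array(d["position"]); v=p[:2]-AX; a=np.degrees(np.arctan2(v[1],v[0]))%360
            ok=abs(np.hypot(*v)-.078)<.012 and abs(p[2]-.162)<.01
            print(n,round(t,3),"ang",round(a,1),"r",round(np.hypot(*v)*1000,1),"z",round(p[2],3),"conf",round(d["conf"],2),"ok" if ok else "")
            if ok: out.append((t,a)); break
    return out
E
python3 - <<'E'
from h import *
L=[]
for i in range(2): L+=ang()
cv2.imwrite("pics/s3.png",np.clip(cv2.resize(vision.snapshot("side")[120:320,180:430],(750,600))[:,:,::-1]*1.3,0,255).astype(np.uint8))
t,a=np.array(L).T; a=np.unwrap(a,period=360); print(np.polyfit(t,np.radians(a),1))
# retreat: TCP above brake spot
b=AX+.040*np.array([np.cos(np.radians(-100)),np.sin(np.radians(-100))])
rel([b[0],b[1],.185],84)
E
```

```text
side 4.617 ang 129.7 r 75.8 z 0.163 conf 0.68 ok
top 4.717 ang 168.8 r 75.2 z 0.162 conf 0.66 ok
side 4.817 ang 209.6 r 76.9 z 0.162 conf 0.77 ok
[  6.97563084 -29.94570448]
clock 5.0667 yaw 83.8 shift mm [-31.4 -76.4  22.9] turn -0.003 F [-0.4  0.4 -0.3]
```

{"fn": "apply_moves", "kwargs": {
  "plan": [
    [[-0.006, -0.015, 0], 0],
    [[-0.014, -0.035, 0], 0],
    [[-0.022, -0.055, 0], 0],
    [[-0.0315, -0.0764, 0.005], 0],
    [[-0.0315, -0.0764, 0.02], 0],
    [[-0.0315, -0.0764, 0.04], 0],
    [[-0.0315, -0.0764, 0.055], 0],
    [[-0.0315, -0.0764, 0.06], 0]
  ]
}}

```text
clock: 5.73
tcp_pos: [0.5199, 0.0115, 0.1463]
eef_rot: [-2.336, -2.096, 0.005]
contact_force: [-1.2, -0.7, -0.5]
gripper_width: 0.007
```

```bash
python3 - <<'E'
from h import *
L=[]
for i in range(5): L+=ang(("side",))
for i in range(2): ang(("top",))
t,a=np.array(L).T; a=np.unwrap(a,period=360); print(np.polyfit(t-t[-1],np.radians(a),1), a[-1],t[-1])
b=AX+.040*np.array([np.cos(np.radians(-100)),np.sin(np.radians(-100))])
rel([b[0],b[1],.145],84)
cv2.imwrite("pics/s4.png",np.clip(cv2.resize(vision.snapshot("side")[120:320,180:430],(750,600))[:,:,::-1]*1.3,0,255).astype(np.uint8))
E
```

```text
side 5.733 ang 198.6 r 77.5 z 0.163 conf 0.73 ok
side 5.833 ang 235.6 r 77.1 z 0.16 conf 0.58 ok
side 5.933 ang 272.5 r 78.9 z 0.162 conf 0.91 ok
side 6.033 ang 305.0 r 79.3 z 0.163 conf 0.96 ok
side 6.133 ang 338.9 r 83.6 z 0.162 conf 0.92 ok
top 6.233 ang 12.8 r 81.2 z 0.166 conf 0.69 ok
top 6.333 ang 47.3 r 80.5 z 0.163 conf 0.95 ok
[6.11061086 5.9364163 ] 338.89852634475875 6.1333
clock 6.4333 yaw 83.8 shift mm [ 0.7 -0.7  3.8] turn -0.004 F [-0.6 -0.1  0.1]
```

View pics/s4.png

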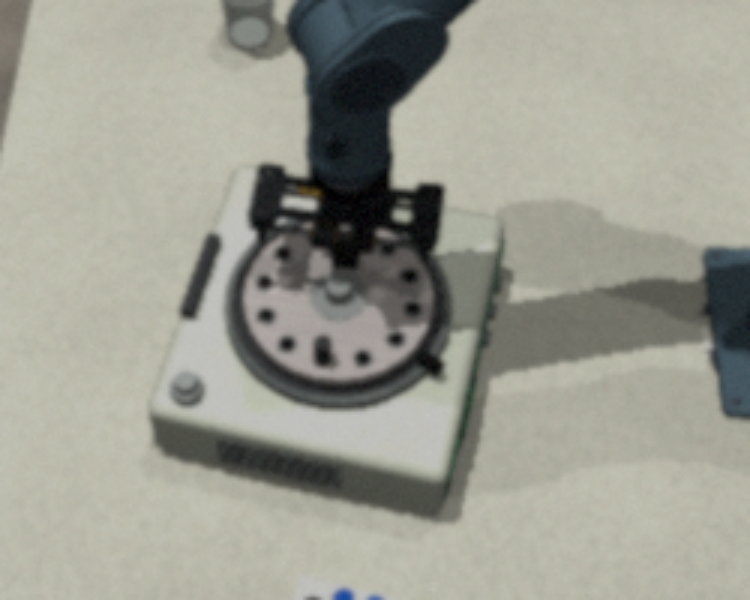

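Stud at (322,350), spinning at about 6 rad/s. The fingertip hovers inside the stud's circle, clear of the hub. I let it spin down untouched.

{"fn": "apply_moves", "kwargs": {
  "plan": [
    [[0, 0, 0], 0],
    [[0, 0, 0], 0],
    [[0, 0, 0], 0],
    [[0, 0, 0], 0],
    [[0, 0, 0], 0],
    [[0, 0, 0], 0],
    [[0, 0, 0], 0],
    [[0, 0, 0], 0]
  ]
}}

```text
clock: 7.15
tcp_pos: [0.5216, 0.0113, 0.1487]
eef_rot: [-2.339, -2.097, 0.0]
contact_force: [1.2, -0.5, -0.0]
gripper_width: 0.004
```

{"fn": "apply_moves", "kwargs": {
  "plan": [
    [[0, 0, 0], 0],
    [[0, 0, 0], 0],
    [[0, 0, 0], 0],
    [[0, 0, 0], 0],
    [[0, 0, 0], 0],
    [[0, 0, 0], 0],
    [[0, 0, 0], 0],
    [[0, 0, 0], 0]
  ]
}}

```text
clock: 7.82
tcp_pos: [0.5216, 0.0114, 0.1487]
eef_rot: [2.339, 2.097, 0.0]
contact_force: [-0.5, -0.7, -0.1]
gripper_width: 0.003
```

{"fn": "apply_moves", "kwargs": {
  "plan": [
    [[0, 0, 0], 0],
    [[0, 0, 0], 0],
    [[0, 0, 0], 0],
    [[0, 0, 0], 0],
    [[0, 0, 0], 0],
    [[0, 0, 0], 0],
    [[0, 0, 0], 0],
    [[0, 0, 0], 0]
  ]
}}

```text
clock: 8.48
tcp_pos: [0.5216, 0.0114, 0.1487]
eef_rot: [2.339, 2.097, -0.0]
contact_force: [-0.5, -0.2, 0.9]
gripper_width: 0.005
```

{"fn": "apply_moves", "kwargs": {
  "plan": [
    [[0, 0, 0], 0],
    [[0, 0, 0], 0],
    [[0, 0, 0], 0],
    [[0, 0, 0], 0],
    [[0, 0, 0], 0],
    [[0, 0, 0], 0],
    [[0, 0, 0], 0],
    [[0, 0, 0], 0]
  ]
}}

```text
clock: 9.15
tcp_pos: [0.5216, 0.0114, 0.1487]
eef_rot: [2.339, 2.097, -0.0]
contact_force: [1.3, 0.1, 0.2]
gripper_width: 0.0
```

{"fn": "apply_moves", "kwargs": {
  "plan": [
    [[0, 0, 0], 0],
    [[0, 0, 0], 0],
    [[0, 0, 0], 0],
    [[0, 0, 0], 0],
    [[0, 0, 0], 0],
    [[0, 0, 0], 0],
    [[0, 0, 0], 0],
    [[0, 0, 0], 0]
  ]
}}

```text
clock: 9.82
tcp_pos: [0.5216, 0.0114, 0.1487]
eef_rot: [2.339, 2.097, -0.0]
contact_force: [0.1, 0.6, 0.1]
gripper_width: 0.001
```

{"fn": "apply_moves", "kwargs": {
  "plan": [
    [[0, 0, 0], 0],
    [[0, 0, 0], 0],
    [[0, 0, 0], 0],
    [[0, 0, 0], 0],
    [[0, 0, 0], 0],
    [[0, 0, 0], 0],
    [[0, 0, 0], 0],
    [[0, 0, 0], 0]
  ]
}}

```text
clock: 10.48
tcp_pos: [0.5216, 0.0114, 0.1487]
eef_rot: [-2.339, -2.097, 0.0]
contact_force: [1.1, 0.5, 0.1]
gripper_width: 0.003
```

```bash
python3 - <<'E'
from h import *
L=[]
for i in range(4): L+=ang(("side","top"))
t,a=np.array(L).T; a=np.unwrap(a,period=360); print(np.polyfit(t-t[-1],np.radians(a),1), a[-1],t[-1])
print(readout.state()["clock"],readout.state()["tcp_pos"])
E
```

```text
side 10.483 ang 29.0 r 79.3 z 0.163 conf 0.92 ok
top 10.583 ang 47.4 r 82.2 z 0.164 conf 0.55 ok
side 10.683 ang 63.5 r 77.3 z 0.162 conf 0.82 ok
top 10.783 ang 82.6 r 78.0 z 0.164 conf 0.89 ok
side 10.883 ang 99.4 r 75.9 z 0.16 conf 0.67 ok
top 10.983 ang 120.3 r 77.1 z 0.163 conf 0.88 ok
side 11.083 ang 136.0 r 74.0 z 0.16 conf 0.86 ok
top 11.183 ang 153.2 r 77.9 z 0.162 conf 0.58 ok
[3.1173133  2.68653489] 153.20458219719106 11.1833
11.2833 [0.52160511 0.01137492 0.14867799]
```

{"fn": "apply_moves", "kwargs": {
  "plan": [
    [[0, 0, 0], 0],
    [[0, 0, 0], 0],
    [[0, 0, 0], 0],
    [[0, 0, 0], 0],
    [[0, 0, 0], 0],
    [[0, 0, 0], 0],
    [[0, 0, 0], 0],
    [[0, 0, 0], 0]
  ]
}}

```text
clock: 11.95
tcp_pos: [0.5216, 0.0114, 0.1487]
eef_rot: [-2.339, -2.097, 0.0]
contact_force: [0.1, 0.1, -1.1]
gripper_width: 0.001
```

{"fn": "apply_moves", "kwargs": {
  "plan": [
    [[0, 0, 0], 0],
    [[0, 0, 0], 0],
    [[0, 0, 0], 0],
    [[0, 0, 0], 0],
    [[0, 0, 0], 0],
    [[0, 0, 0], 0],
    [[0, 0, 0], 0],
    [[0, 0, 0], 0]
  ]
}}

```text
clock: 12.62
tcp_pos: [0.5216, 0.0114, 0.1487]
eef_rot: [-2.339, -2.097, 0.0]
contact_force: [-0.3, 0.6, 0.3]
gripper_width: 0.006
```

```bash
python3 - <<'E'
from h import *
from scipy.optimize import least_squares
L=[];P={"side":[],"top":[]}
for i in range(16):
    n=("side","top")[i%2]; t=readout.state()["clock"]; vision.snapshot(n)
    for d in finder.landmark_of("stud",n)[:1]:
        p=np.array(d["position"]); 
        if abs(np.hypot(*(p[:2]-AX))-.078)<.013 and abs(p[2]-.162)<.01: P[n].append((t,*p[:2]))
for n in P:
    q=np.array(P[n]); f=least_squares(lambda c:np.hypot(q[:,1]-c[0],q[:,2]-c[1])-.078,AX).x; print(n,len(q),"axis",f)
q=np.array(sorted(P["side"]+P["top"])); f=least_squares(lambda c:np.hypot(q[:,1]-c[0],q[:,2]-c[1])-.078,AX).x; print("axis",f)
C=(.529,.0515); a=np.unwrap(np.arctan2(q[:,2]-C[1],q[:,1]-C[0])); t0=readout.state()["clock"]
k=np.polyfit(q[:,0]-t0,a,2); print("poly at now (rad)",k,"deg now",np.degrees(k[2])%360,"clock",t0)
print(np.round(q[:,0],2),np.round(np.degrees(a),1))
rel([.5216,.0114,.1375],84)
E
```

```text
side 8 axis [0.52927444 0.05061196]
top 8 axis [0.52917833 0.05102456]
axis [0.52922273 0.05081721]
poly at now (rad) [-0.21296139  1.54569244  3.05821202] deg now 175.2226414942817 clock 14.2167
[12.62 12.72 12.82 12.92 13.02 13.12 13.22 13.32 13.42 13.52 13.62 13.72
 13.82 13.92 14.02 14.12] [  2.4  14.2  27.1  39.   53.5  62.3  74.   87.   97.1 107.  116.1 128.7
 137.  146.1 158.5 166.5]
clock 14.2167 yaw 83.8 shift mm [ 0.  -0.  11.2] turn -0.004 F [-0.3  0.  -1.1]
```

The axis fits well at (0.5292, 0.0508). At 1.5 rad/s and slowing it won't reach the pointer again, and braking here would leave a large push to line up. So I will flick the stud again while it is still turning, and brake on an earlier pass.

{"fn": "apply_moves", "kwargs": {
  "plan": [
    [[0, 0, -0.015], 0],
    [[0, 0, -0.042], 0],
    [[-0.006, 0.016, -0.045], 0],
    [[-0.014, 0.038, -0.045], 0],
    [[-0.022, 0.06, -0.045], 0],
    [[-0.0282, 0.0763, -0.045], 0],
    [[-0.0282, 0.0763, -0.045], 0],
    [[-0.0282, 0.0763, -0.045], 0]
  ]
}}

```text
clock: 14.88
tcp_pos: [0.5943, -0.0252, 0.1933]
eef_rot: [-2.34, -2.096, 0.0]
contact_force: [-0.2, 1.0, -0.6]
gripper_width: 0.008
```

```bash
cat >> h.py <<'E'
AX=np.array([.5292,.0508])
def track(N,cams=("side","top"),deg=2):
    Q=[]
    for i in range(N):
        n=cams[i%len(cams)]; t=readout.state()["clock"]; vision.snapshot(n)
        for d in finder.landmark_of("stud",n)[:1]:
            p=np.array(d["position"])
            if abs(np.hypot(*(p[:2]-AX))-.078)<.012 and abs(p[2]-.162)<.01: Q.append((t,*p[:2]))
    q=np.array(Q); a=np.unwrap(np.arctan2(q[:,2]-AX[1],q[:,1]-AX[0])); t0=readout.state()["clock"]
    k=np.polyfit(q[:,0]-t0,a,deg); print("poly",np.round(k,3),"deg now",round(np.degrees(k[-1])%360,1),"clock",round(t0,3),"n",len(q),"t",np.round(q[:,0],2),"a",np.round(np.degrees(a),1))
E
python3 - <<'E'
from h import *
track(4,("side",),1)
rel([.5944,-.0249,.152],84)
E
```

```text
poly [ 1.376 -1.756] deg now 259.4 clock 15.283 n 4 t [14.88 14.98 15.08 15.18] a [-132.7 -123.  -117.1 -108.4]
clock 15.2833 yaw 83.8 shift mm [-0.2  0.4 41.8] turn -0.004 F [0.2 0.7 0.8]
```

{"fn": "apply_moves", "kwargs": {
  "plan": [
    [[-0.01, 0, 0], 0],
    [[-0.02, 0, 0], 0],
    [[-0.02, 0, 0], 0],
    [[-0.02, 0, 0], 0],
    [[-0.02, 0, 0], 0],
    [[-0.02, 0, 0], 0],
    [[-0.02, 0, 0], 0],
    [[-0.02, 0, 0], 0]
  ]
}}

```text
clock: 15.95
tcp_pos: [0.5923, -0.0445, 0.1937]
eef_rot: [-2.338, -2.098, -0.0]
contact_force: [0.5, -0.1, 0.1]
gripper_width: 0.005
```

```bash
python3 - <<'E'
from h import *
track(3,("side","top","side"),1)
rel([.5944,-.0249,.152],84)
E
```

```text
poly [ 1.007 -0.808] deg now 313.7 clock 16.25 n 3 t [15.95 16.05 16.15] a [-63.7 -57.7 -52.2]
clock 16.25 yaw 83.8 shift mm [20.  -0.  41.6] turn -0.004 F [-0.6  0.8 -0.3]
```

{"fn": "apply_moves", "kwargs": {
  "plan": [
    [[0, 0, 0.02], 0],
    [[0, 0, 0.0416], 0],
    [[0.006, 0, 0.0416], 0],
    [[0.018, 0, 0.0416], 0],
    [[0.036, 0, 0.0416], 0],
    [[0.06, 0, 0.0416], 0],
    [[0.087, 0, 0.0416], 0],
    [[0.112, 0, 0.0416], 0]
  ]
}}

```text
clock: 16.92
tcp_pos: [0.6053, 0.0695, 0.1539]
eef_rot: [2.338, 2.097, 0.004]
contact_force: [0.4, 0.8, 0.4]
gripper_width: 0.004
```

{"fn": "apply_moves", "kwargs": {
  "plan": [
    [[0, 0, 0], 0],
    [[-0.01, 0, -0.02], 0],
    [[-0.03, 0, -0.058], 0],
    [[-0.035, -0.015, -0.058], 0],
    [[-0.045, -0.035, -0.058], 0],
    [[-0.052, -0.055, -0.058], 0],
    [[-0.055, -0.0745, -0.058], 0],
    [[-0.055, -0.0745, -0.058], 0]
  ]
}}

```text
clock: 17.58
tcp_pos: [0.5216, 0.0203, 0.2113]
eef_rot: [2.338, 2.098, -0.002]
contact_force: [0.6, 0.1, -0.6]
gripper_width: -0.0
```

```bash
python3 - <<'E'
from h import *
track(4,("side","top"),1)
b=AX+.040*np.array([np.cos(np.radians(-100)),np.sin(np.radians(-100))])
rel([b[0],b[1],.149],84)
E
```

```text
poly [ 4.287 -0.969] deg now 304.5 clock 17.983 n 2 t [17.58 17.78] a [-153.8 -104.6]
clock 17.9833 yaw 83.8 shift mm [-9.1 -1.8 61.1] turn -0.004 F [-0.3  0.7  0.1]
```

{"fn": "apply_moves", "kwargs": {
  "plan": [
    [[-0.004, -0.001, 0], 0],
    [[-0.009, -0.002, 0.01], 0],
    [[-0.009, -0.002, 0.025], 0],
    [[-0.009, -0.002, 0.04], 0],
    [[-0.009, -0.002, 0.055], 0],
    [[-0.009, -0.002, 0.061], 0],
    [[-0.009, -0.002, 0.061], 0],
    [[-0.009, -0.002, 0.061], 0]
  ]
}}

```text
clock: 18.65
tcp_pos: [0.5213, 0.011, 0.1489]
eef_rot: [-2.339, -2.097, 0.001]
contact_force: [0.5, -0.6, 0.5]
gripper_width: 0.003
```

{"fn": "apply_moves", "kwargs": {
  "plan": [
    [[0, 0, 0], 0],
    [[0, 0, 0], 0],
    [[0, 0, 0], 0],
    [[0, 0, 0], 0],
    [[0, 0, 0], 0],
    [[0, 0, 0], 0],
    [[0, 0, 0], 0],
    [[0, 0, 0], 0]
  ]
}}

```text
clock: 19.32
tcp_pos: [0.5214, 0.0112, 0.1491]
eef_rot: [-2.339, -2.097, -0.0]
contact_force: [0.8, 0.4, 0.1]
gripper_width: 0.004
```

```bash
python3 - <<'E'
from h import *
track(8,("side","top"),1)
print(readout.state()["tcp_pos"])
E
```

```text
poly [-7.609 -7.482] deg now 291.3 clock 20.117 n 4 t [19.32 19.52 19.72 19.92] a [-137.2 -101.4 -213.8 -390.3]
[0.52141686 0.01118147 0.14907294]
```

```bash
python3 - <<'E'
from h import *
track(2,("side",),1)
E
```

```text
poly [3.03 0.65] deg now 37.2 clock 20.317 n 2 t [20.12 20.22] a [ 2.5 19.9]
```

{"fn": "apply_moves", "kwargs": {
  "plan": [
    [[0, 0, 0.002], 0],
    [[0, 0, 0.004], 0],
    [[0, 0, 0.006], 0],
    [[0, 0, 0.0065], 0],
    [[0, 0, 0.0065], 0],
    [[0, 0, 0.0065], 0],
    [[0, 0, 0.0065], 0],
    [[0, 0, 0.0095], 0]
  ]
}}

```text
clock: 20.98
tcp_pos: [0.522, 0.0112, 0.14]
eef_rot: [2.338, 2.097, 0.002]
contact_force: [1.3, -0.7, 3.7]
gripper_width: 0.004
```

{"fn": "apply_moves", "kwargs": {
  "plan": [
    [[0, 0, 0.0035], 0],
    [[0, 0, 0.0035], 0],
    [[0, 0, 0.0035], 0],
    [[0, 0, 0.0035], 0],
    [[0, 0, 0.0035], 0],
    [[0, 0, 0.0035], 0],
    [[0, 0, 0.0035], 0],
    [[0, 0, 0.0035], 0]
  ]
}}

```text
clock: 21.65
tcp_pos: [0.5231, 0.0111, 0.1375]
eef_rot: [2.337, 2.095, 0.004]
contact_force: [-0.5, -0.8, 11.6]
gripper_width: 0.003
```

```bash
python3 - <<'E'
from h import *
track(6,("side","top"),1)
s=readout.state(); print(s["tcp_pos"],s["contact_force"])
for n in ("side","top"):
    im=vision.snapshot(n); p=topix([.529,.051,.126],n).astype(int)
    c=cv2.resize(im[p[1]-60:p[1]+60,p[0]-60:p[0]+60],(400,400),interpolation=cv2.INTER_CUBIC)
    A=c if n=="side" else np.hstack([c,A])
    r=finder.outline_of("pointer",n)
    for d in r[:1]:
        ys,xs=np.nonzero(d["mask"]); w=toworld((xs.mean(),ys.mean()),n,.118); v=w[:2]-AX; print(n,"pointer",d["conf"],np.degrees(np.arctan2(v[1],v[0])),np.hypot(*v))
    print([ (np.round(d["position"],4),round(d["conf"],2)) for d in finder.landmark_of("stud",n)[:2]])
cv2.imwrite("pics/c5.png",np.clip(A[:,:,::-1]*1.4,0,255).astype(np.uint8))
E
```

```text
poly [-0.044  2.411] deg now 138.1 clock 22.25 n 5 t [21.65 21.75 21.85 21.95 22.05] a [140.2 139.7 138.6 136.9 140.4]
[0.52310701 0.01111787 0.13752016] [-0.46669693 -0.99612607 12.15774859]
side pointer 0.68 -73.18946504980063 0.42991943930466814
[(array([0.4721, 0.1012, 0.1584]), 0.89), (array([0.5335, 0.4309, 0.0009]), 0.46)]
top pointer 0.54 144.64878884783008 0.11977092610503602
[(array([0.4657, 0.102 , 0.1609]), 0.85)]
```

View pics/c5.png

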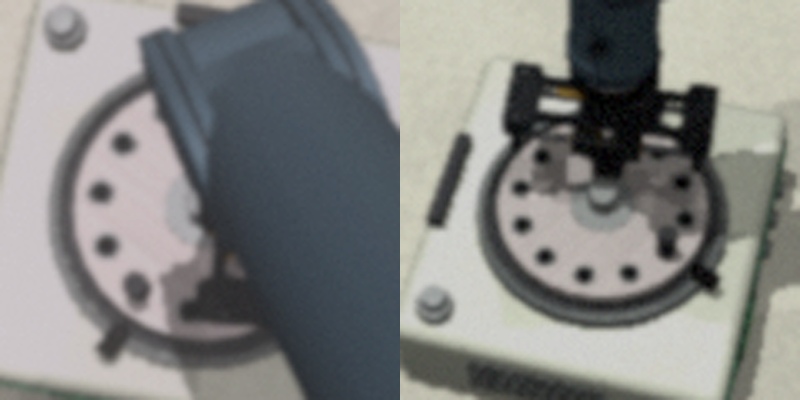

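Braked and standing at about 139°, pressed at 12 N: stud at left crop (137,288) and right crop (667,240), pointer at (112,340) and (706,275). It is about 5° short. I measure that more precisely with the flush bores.

```bash
cat >> h.py <<'E'
def blobs(n,zr=.126):
    im=vision.snapshot(n); g=cv2.cvtColor(im,cv2.COLOR_RGB2GRAY).astype(np.float32)
    bg=cv2.morphologyEx(g,cv2.MORPH_CLOSE,np.ones((13,13)))-g
    m=(bg>25).astype(np.uint8); N,lab,st,ce=cv2.connectedComponentsWithStats(m)
    B=[]
    for i in range(1,N):
        ys,xs=np.nonzero(lab==i); w=bg[ys,xs]; c=(np.average(xs,weights=w),np.average(ys,weights=w))
        p=toworld(c,n,zr)[:2]; v=p-AX; r=np.hypot(*v); a=np.degrees(np.arctan2(v[1],v[0]))
        if .05<r<.1 and 5<st[i,4]<70: B.append((round(a,1),round(r*1000,1),int(st[i,4])))
    # pointer: dark blob profile on ring r .119-.131
    aa=np.radians(np.arange(120,170,.5)); pr=[]
    for a in aa:
        pr.append(np.mean([cv2.getRectSubPix(g,(1,1),tuple(map(float,topix([AX[0]+r*np.cos(a),AX[1]+r*np.sin(a),.122],n))))[0,0] for r in np.arange(.120,.130,.001)]))
    pr=np.array(pr); w=np.clip(np.median(pr)-12-pr,0,None); w[np.abs(np.arange(len(w))-w.argmax())>14]=0
    print(n,"pointer",round(np.degrees((w*aa).sum()/w.sum()),2),"depth",round(np.median(pr)-pr.min(),1)); print(sorted(B))
E
python3 - <<'E'
from h import *
for n in ("side","top"): blobs(n,.123)
E
```

```text
side pointer 141.9 depth 75.2
[(np.float64(18.3), np.float64(77.4), 31), (np.float64(48.2), np.float64(76.1), 32), (np.float64(78.9), np.float64(76.0), 33), (np.float64(110.1), np.float64(75.7), 33)]
top pointer 145.12 depth 80.0
[(np.float64(-168.2), np.float64(50.3), 8), (np.float64(49.9), np.float64(75.8), 49), (np.float64(80.7), np.float64(76.7), 46), (np.float64(111.1), np.float64(77.3), 50), (np.float64(150.7), np.float64(64.1), 6), (np.float64(170.7), np.float64(78.9), 35)]
```

{"fn": "apply_moves", "kwargs": {
  "plan": [
    [[0, 0.0005, 0], 0],
    [[0, 0.0012, 0], 0],
    [[0, 0.002, 0], 0],
    [[0, 0.0026, 0], 0],
    [[0, 0.0028, 0], 0],
    [[0, 0.0028, 0], 0],
    [[0, 0.0028, 0], 0],
    [[0, 0.0028, 0], 0]
  ]
}}

```text
clock: 23.32
tcp_pos: [0.5258, 0.011, 0.1375]
eef_rot: [2.337, 2.095, 0.004]
contact_force: [-1.6, -0.2, 12.3]
gripper_width: 0.005
```

{"fn": "apply_moves", "kwargs": {
  "plan": [
    [[0, 0, -0.0015], 0],
    [[0, 0, -0.003], 0],
    [[0, 0, -0.006], 0],
    [[0, 0, -0.015], 0],
    [[0, 0, -0.03], 0],
    [[0, 0, -0.05], 0],
    [[0, 0, -0.07], 0],
    [[-0.01, 0, -0.08], 0]
  ]
}}

```text
clock: 23.98
tcp_pos: [0.5239, 0.0031, 0.2186]
eef_rot: [2.336, 2.1, 0.005]
contact_force: [0.4, -0.3, -0.2]
gripper_width: 0.004
```

{"fn": "apply_moves", "kwargs": {
  "plan": [
    [[-0.02, 0, 0], 0],
    [[-0.05, 0, 0], 0],
    [[-0.08, 0, 0], 0],
    [[-0.11, 0, 0], 0],
    [[-0.14, 0, 0], 0],
    [[-0.17, 0, 0], 0],
    [[-0.19, 0, 0], 0],
    [[-0.19, 0, 0], 0]
  ]
}}

```text
clock: 24.65
tcp_pos: [0.5009, -0.1934, 0.2161]
eef_rot: [2.346, 2.088, -0.004]
contact_force: [-1.2, -0.4, 0.9]
gripper_width: 0.003
```

```bash
python3 - <<'E'
from h import *
from scipy.optimize import least_squares
for n in ("side","top"): blobs(n,.126)
track(4,("side","top"),1)
for n in ("side","top"):
    im=vision.snapshot(n); p=topix([.529,.051,.126],n).astype(int)
    c=cv2.resize(im[p[1]-50:p[1]+50,p[0]-50:p[0]+50],(400,400),interpolation=cv2.INTER_CUBIC)
    A=c if n=="side" else np.hstack([c,A])
cv2.imwrite("pics/c6.png",np.clip(A[:,:,::-1]*1.4,0,255).astype(np.uint8))
s=readout.state(); print(s["clock"],s["tcp_pos"])
E
```

```text
side pointer 141.8 depth 73.2
[(np.float64(-160.2), np.float64(78.0), 32), (np.float64(-101.6), np.float64(79.5), 30), (np.float64(-72.3), np.float64(79.8), 33), (np.float64(-43.1), np.float64(79.6), 30), (np.float64(-13.8), np.float64(78.4), 30), (np.float64(16.6), np.float64(77.6), 33), (np.float64(46.4), np.float64(76.5), 31), (np.float64(77.2), np.float64(75.9), 33), (np.float64(107.9), np.float64(75.6), 30)]
top pointer 145.0 depth 77.6
[(np.float64(-161.8), np.float64(80.0), 46), (np.float64(-132.7), np.float64(79.9), 52), (np.float64(-103.5), np.float64(79.8), 49), (np.float64(-74.0), np.float64(78.3), 50), (np.float64(-43.8), np.float64(77.3), 43), (np.float64(-13.5), np.float64(76.4), 46), (np.float64(17.0), np.float64(75.9), 44), (np.float64(48.2), np.float64(75.6), 45), (np.float64(78.8), np.float64(76.2), 47), (np.float64(109.2), np.float64(77.5), 47), (np.float64(168.9), np.float64(79.4), 49)]
poly [-0.082  2.355] deg now 134.9 clock 25.15 n 4 t [24.75 24.85 24.95 25.05] a [135.4 138.2 136.5 134.4]
25.25 [ 0.50251407 -0.1876034   0.21611887]
```

View pics/c6.png

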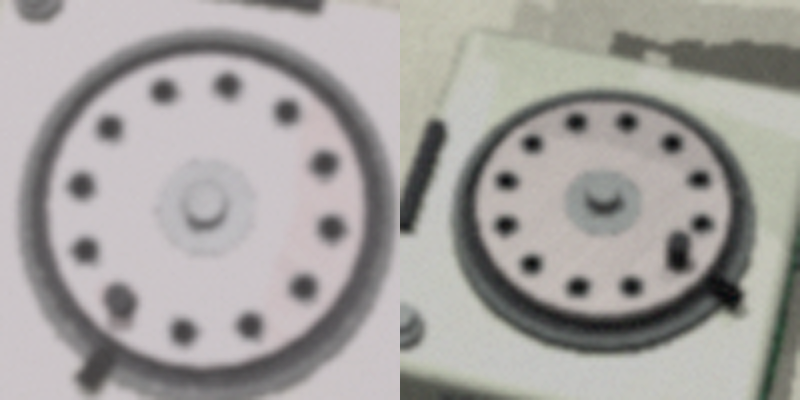

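```bash
cat > al.py <<'E'
from h import *
from scipy.optimize import least_squares
def bores(n,g,zr=.126,init=138.):
    bg=cv2.morphologyEx(g,cv2.MORPH_CLOSE,np.ones((13,13)))-g
    N,lab,st,ce=cv2.connectedComponentsWithStats((bg>25).astype(np.uint8)); P=[]
    for i in range(1,N):
        ys,xs=np.nonzero(lab==i)
        p=toworld((np.average(xs,weights=bg[ys,xs]),np.average(ys,weights=bg[ys,xs])),n,zr)[:2]; v=p-AX
        a=np.degrees(np.arctan2(v[1],v[0]))
        if .072<np.hypot(*v)<.083 and st[i,4]<60 and abs((a-init+180)%360-180)>20: P.append(p)
    P=np.array(P); z=lambda x:(P-x[:2])[:,0]+1j*(P-x[:2])[:,1]
    def res(x):
        q=z(x)*np.exp(-1j*x[2]); k=np.round(np.angle(q)/(np.pi/6)); e=q-x[3]*np.exp(1j*k*np.pi/6); return np.r_[e.real,e.imag]
    f=least_squares(res,[*AX,np.radians(init),.078]); return f.x,len(P),np.sqrt(np.mean(f.fun**2))*1e3
def pointer(n,g,c):
    S=6; best=[]
    o=topix([c[0]-.0984,c[1]+.073,.118],n).astype(int)-20
    G=cv2.resize(g[o[1]:o[1]+40,o[0]:o[0]+40],None,fx=S,fy=S,interpolation=cv2.INTER_CUBIC)
    yy,xx=np.mgrid[:40*S,:40*S]
    for ph in np.arange(136,152,.5):
        u=np.array([np.cos(np.radians(ph)),np.sin(np.radians(ph))]); t=np.array([-u[1],u[0]])
        def hull(h,r0=.120,r1=.132,z0=.1125):
            q=[topix([*(c+r*u+s*t),z],n) for r in (r0,r1) for s in (-h,h) for z in (z0,.124)]
            q=(np.array(q)-o+.5)*S; m=np.zeros(G.shape,np.uint8); cv2.fillConvexPoly(m,cv2.convexHull(q.astype(np.int32)),1); return m>0
        i=hull(.007); k=hull(.015)&~i; best.append((G[k].mean()-G[i].mean(),ph))
    s,p=np.array(best).T; j=s.argmax(); q=np.polyfit(p[max(0,j-4):j+5],s[max(0,j-4):j+5],2); return -q[1]/2/q[0],s[j]
def check(init=138.):
    for n in ("side","top"):
        g=cv2.cvtColor(vision.snapshot(n),cv2.COLOR_RGB2GRAY).astype(np.float32)
        x,N,e=bores(n,g,init=init); ph,sc=pointer(n,g,x[:2])
        print(n,"axis",np.round(x[:2],4),"stud",round(np.degrees(x[2]),2),"r",round(x[3],4),"n",N,"rms mm",round(e,2),"| pointer",round(ph,2),"score",round(sc,1),"clock",readout.state()["clock"])
if __name__=="__main__": check()
E
python3 al.py
```

```text
side axis [0.5296 0.0487] stud 137.81 r 0.0778 n 10 rms mm 0.25 | pointer 142.2 score 59.2 clock 25.3
top axis [0.5274 0.0496] stud 137.7 r 0.0779 n 11 rms mm 0.15 | pointer 143.79 score 59.0 clock 25.35
```

```bash
python3 - <<'E'
from h import *
rel([.5215,.0105,.19],83.8); rel([.5215,.0105,.1382],83.8)
E
```

```text
clock 25.35 yaw 83.8 shift mm [199.2  -2.6  26.1] turn -0.001 F [-0.2  0.2 -0.1]
clock 25.35 yaw 83.8 shift mm [199.2  -2.6  77.9] turn -0.001 F [-0.2  0.2 -0.1]
```

{"fn": "apply_moves", "kwargs": {
  "plan": [
    [[0.02, 0, 0], 0],
    [[0.05, 0, 0], 0],
    [[0.085, -0.001, 0], 0],
    [[0.12, -0.002, 0], 0],
    [[0.155, -0.0026, 0.01], 0],
    [[0.185, -0.0026, 0.018], 0],
    [[0.1992, -0.0026, 0.026], 0],
    [[0.1992, -0.0026, 0.026], 0]
  ]
}}

```text
clock: 26.02
tcp_pos: [0.5208, 0.0149, 0.189]
eef_rot: [-2.33, -2.103, -0.0]
contact_force: [-0.1, -0.5, 0.4]
gripper_width: 0.006
```

{"fn": "apply_moves", "kwargs": {
  "plan": [
    [[0, 0, 0.015], 0],
    [[0, 0, 0.035], 0],
    [[0, 0, 0.045], 0],
    [[0, 0, 0.048], 0],
    [[0, 0, 0.048], 0],
    [[0, 0, 0.05], 0],
    [[0, 0, 0.0518], 0],
    [[0, 0, 0.0518], 0]
  ]
}}

```text
clock: 26.68
tcp_pos: [0.5224, 0.01, 0.1392]
eef_rot: [2.338, 2.096, 0.002]
contact_force: [-0.6, -1.3, 6.2]
gripper_width: 0.007
```

```bash
python3 - <<'E'
from al import *
n="side"; g=cv2.cvtColor(vision.snapshot(n),cv2.COLOR_RGB2GRAY).astype(np.float32)
x,N,e=bores(n,g,zr=.1245); print(np.round(x[:2],4),np.degrees(x[2]),x[3],N,e)
rel([.5215,.0105,.1382],83.8); print(readout.state()["tcp_pos"])
E
```

```text
[0.528 0.053] 135.99078797844047 0.07516165763063372 6 4.5363375208900765
clock 26.7333 yaw 83.7 shift mm [ 0.4 -1.   1.1] turn -0.001 F [-0.5 -0.3  5.3]
[0.52240825 0.01004046 0.13933072]
```

{"fn": "apply_moves", "kwargs": {
  "plan": [
    [[0, 0.0003, 0], 0],
    [[0, 0.001, 0], 0],
    [[0, 0.0019, 0], 0],
    [[0, 0.0028, 0], 0],
    [[0, 0.0035, 0], 0],
    [[0, 0.0038, 0], 0],
    [[0, 0.0038, 0], 0],
    [[0, 0.0038, 0], 0]
  ]
}}

```text
clock: 27.4
tcp_pos: [0.5263, 0.0098, 0.1393]
eef_rot: [2.338, 2.096, 0.002]
contact_force: [0.1, -1.4, 5.1]
gripper_width: 0.005
```

{"fn": "apply_moves", "kwargs": {
  "plan": [
    [[0, 0, -0.001], 0],
    [[0, 0, -0.002], 0],
    [[0, 0, -0.004], 0],
    [[0, 0, -0.015], 0],
    [[0, 0, -0.03], 0],
    [[0, 0, -0.05], 0],
    [[0, 0, -0.07], 0],
    [[-0.01, 0, -0.08], 0]
  ]
}}

```text
clock: 28.07
tcp_pos: [0.5252, 0.0023, 0.2213]
eef_rot: [2.335, 2.1, 0.005]
contact_force: [0.5, 0.1, 0.4]
gripper_width: 0.003
```

{"fn": "apply_moves", "kwargs": {
  "plan": [
    [[-0.02, 0, 0], 0],
    [[-0.05, 0, 0], 0],
    [[-0.08, 0, 0], 0],
    [[-0.11, 0, 0], 0],
    [[-0.14, 0, 0], 0],
    [[-0.17, 0, 0], 0],
    [[-0.19, 0, 0], 0],
    [[-0.19, 0, 0], 0]
  ]
}}

```text
clock: 28.73
tcp_pos: [0.5022, -0.1943, 0.2188]
eef_rot: [2.345, 2.088, -0.003]
contact_force: [-0.5, -0.3, 0.3]
gripper_width: 0.004
```

```bash
python3 - <<'E'
from al import *
check(142); check(142)
rel([.5215,.0105,.19],83.8)
E
```

```text
side axis [0.5296 0.0487] stud 140.94 r 0.0778 n 10 rms mm 0.24 | pointer 142.2 score 60.8 clock 28.7833
top axis [0.5274 0.0496] stud 140.83 r 0.0779 n 11 rms mm 0.15 | pointer 143.85 score 59.3 clock 28.8333
side axis [0.5296 0.0487] stud 140.96 r 0.0778 n 10 rms mm 0.19 | pointer 142.2 score 60.3 clock 28.8833
top axis [0.5274 0.0495] stud 140.84 r 0.078 n 11 rms mm 0.17 | pointer 143.83 score 59.4 clock 28.9333
clock 28.9333 yaw 83.9 shift mm [198.6  -3.6  28.8] turn 0.001 F [ 0.4  0.9 -0.7]
```

{"fn": "apply_moves", "kwargs": {
  "plan": [
    [[0.02, 0, 0], 0],
    [[0.05, 0, 0], 0],
    [[0.085, -0.001, 0], 0],
    [[0.12, -0.002, 0], 0],
    [[0.155, -0.0036, 0.01], 0],
    [[0.185, -0.0036, 0.018], 0],
    [[0.1986, -0.0036, 0.0288], 0],
    [[0.1986, -0.0036, 0.0288], 0]
  ]
}}

```text
clock: 29.6
tcp_pos: [0.5203, 0.0151, 0.1884]
eef_rot: [-2.327, -2.105, -0.0]
contact_force: [-1.0, 0.3, 0.0]
gripper_width: 0.005
```

{"fn": "apply_moves", "kwargs": {
  "plan": [
    [[0, 0, 0.015], 0],
    [[0, 0, 0.035], 0],
    [[0, 0, 0.045], 0],
    [[0, 0, 0.048], 0],
    [[0, 0, 0.048], 0],
    [[0, 0, 0.05], 0],
    [[0, 0, 0.0518], 0],
    [[0, 0, 0.0518], 0]
  ]
}}

```text
clock: 30.27
tcp_pos: [0.5226, 0.0088, 0.1388]
eef_rot: [2.338, 2.096, 0.003]
contact_force: [-1.2, -0.4, 7.1]
gripper_width: 0.007
```

{"fn": "apply_moves", "kwargs": {
  "plan": [
    [[0, 0.0003, 0], 0],
    [[0, 0.001, 0], 0],
    [[0, 0.0019, 0], 0],
    [[0, 0.0027, 0], 0],
    [[0, 0.0032, 0], 0],
    [[0, 0.0034, 0], 0],
    [[0, 0.0034, 0], 0],
    [[0, 0.0034, 0], 0]
  ]
}}

```text
clock: 30.93
tcp_pos: [0.5262, 0.0085, 0.1391]
eef_rot: [2.338, 2.095, 0.003]
contact_force: [0.2, -1.2, 6.1]
gripper_width: 0.004
```

{"fn": "apply_moves", "kwargs": {
  "plan": [
    [[0, 0, -0.001], 0],
    [[0, 0, -0.002], 0],
    [[0, 0, -0.004], 0],
    [[0, 0, -0.015], 0],
    [[0, 0, -0.03], 0],
    [[0, 0, -0.05], 0],
    [[0, 0, -0.07], 0],
    [[-0.01, 0, -0.08], 0]
  ]
}}

```text
clock: 31.6
tcp_pos: [0.5248, 0.0008, 0.2207]
eef_rot: [2.335, 2.1, 0.005]
contact_force: [0.8, 0.3, 0.3]
gripper_width: 0.002
```

{"fn": "apply_moves", "kwargs": {
  "plan": [
    [[-0.02, 0, 0], 0],
    [[-0.05, 0, 0], 0],
    [[-0.08, 0, 0], 0],
    [[-0.11, 0, 0], 0],
    [[-0.14, 0, 0], 0],
    [[-0.17, 0, 0], 0],
    [[-0.19, 0, 0], 0],
    [[-0.19, 0, 0], 0]
  ]
}}

```text
clock: 32.27
tcp_pos: [0.5018, -0.1958, 0.2182]
eef_rot: [2.345, 2.088, -0.003]
contact_force: [-0.2, 0.5, 0.2]
gripper_width: 0.009
```

```bash
sed -i 's/def pointer(n,g,c):/def pointer(n,g,c,zb=.1125):/; s/z0=.1125):/z0=zb):/2' al.py; sed -i 's/r1=.132,z0=.1125/r1=.132,z0=zb/' al.py; python3 - <<'E'
from al import *
check(143)
A=[]
for n,ax in (("top",(.5274,.0496)),("side",(.5296,.0487))):
    im=vision.snapshot(n); g=cv2.cvtColor(im,cv2.COLOR_RGB2GRAY).astype(np.float32)
    print(n,[(zb,np.round(pointer(n,g,np.array(ax),zb),1)) for zb in (.1,.106,.1125,.118)])
    o=topix([.529,.051,.126],n).astype(int)-50; S=4
    c=cv2.resize(im[o[1]:o[1]+100,o[0]:o[0]+100],(400,400),interpolation=cv2.INTER_CUBIC)
    for ph,col in ((142,(255,0,0)),(144,(0,160,0))):
        u=np.array([np.cos(np.radians(ph)),np.sin(np.radians(ph))])
        q=[((topix([*(np.array(ax)+r*u),z],n)-o+.5)*S).astype(int) for r,z in ((.09,.126),(.137,.124))]
        cv2.line(c,tuple(map(int,q[0])),tuple(map(int,q[1])),col,1)
    A.append(c)
cv2.imwrite("pics/c7.png",np.clip(np.hstack(A)[:,:,::-1]*1.3,0,255).astype(np.uint8))
rel([.5215,.0105,.19],83.8)
E
```

```text
side axis [0.5297 0.0486] stud 144.73 r 0.0781 n 8 rms mm 0.17 | pointer 142.21 score 59.9 clock 32.3167
top axis [0.5274 0.0497] stud 144.66 r 0.078 n 11 rms mm 0.18 | pointer 143.86 score 58.6 clock 32.3667
top [(0.1, array([143.5,  60.7])), (0.106, array([143.6,  60. ])), (0.1125, array([143.8,  59.3])), (0.118, array([144. ,  58.2]))]
side [(0.1, array([143.2,  58.1])), (0.106, array([142.7,  60.5])), (0.1125, array([142.2,  59. ])), (0.118, array([141.8,  54.9]))]
clock 32.4667 yaw 83.9 shift mm [200.   -3.4  28.2] turn 0.001 F [-0.1  0.5 -0.5]
```

View pics/c7.png

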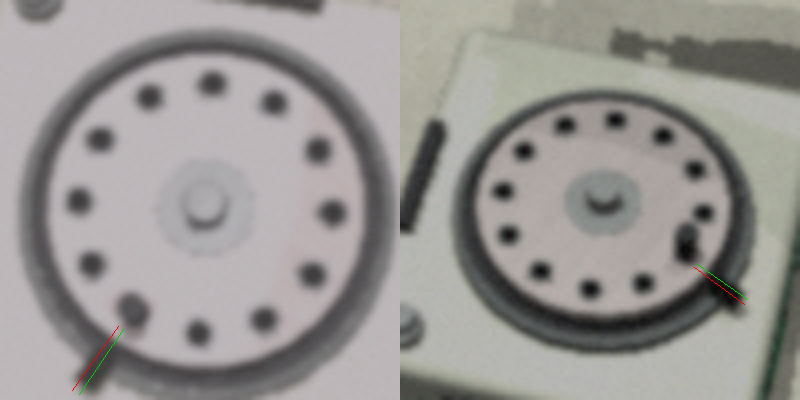

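Stud at left crop (132,310) and right crop (685,240), just inboard of the pointer and lined up with it. The difference is about 1°. Last check: that it stands still.

```bash
python3 - <<'E'
from al import *
check(144.7); 
for i in range(10): vision.snapshot("top")
check(144.7)
for k in ("nut","rack","bottle","beaker"):
    print(k,[(np.round(d["position"],3).tolist(),round(d["conf"],2)) for d in finder.landmark_of(k,"side")[:1]])
E
```

```text
side axis [0.5297 0.0487] stud 144.68 r 0.0781 n 10 rms mm 0.18 | pointer 142.25 score 58.9 clock 32.5167
top axis [0.5274 0.0497] stud 144.65 r 0.078 n 11 rms mm 0.18 | pointer 143.84 score 59.1 clock 32.5667
side axis [0.5297 0.0486] stud 144.7 r 0.0781 n 10 rms mm 0.23 | pointer 142.2 score 59.6 clock 33.1167
top axis [0.5274 0.0497] stud 144.65 r 0.078 n 11 rms mm 0.2 | pointer 143.86 score 59.1 clock 33.1667
nut [([0.68, 0.156, 0.1], 0.66)]
rack [([0.53, 0.433, -0.0], 0.78)]
bottle [([0.457, -0.423, -0.0], 0.43)]
beaker [([0.655, -0.426, 0.003], 0.64)]
```

The rotor is standing still, aligned within the measuring accuracy, and the loose things have not moved. I hand the job in.

```bash
python3 -c "
from rig import ctrl; print(ctrl.finish_job())"
```

```text
the job is handed in; nothing more can be done
None
```

The rotor runs freely. I flicked it, braked it while it was still turning, and left it standing with the stud about 1° from the pointer. I handed the job in at about 33 s.

- **First flick:** I flicked the stud anticlockwise to about 7 rad/s. The rotor ran untouched for well over two seconds and was still at 3.1 rad/s after about six.
- **Second flick:** The rotor had slowed too far to reach the pointer again. While it was still turning, I flicked the stud once more to about 4.5 rad/s. It then ran untouched for about four seconds at roughly 2.3 rad/s or faster.
- **Brake:** I pressed the closed fingertips on the disc with about 12 N. The rotor was turning at an estimated 2.3 rad/s and stopped about 4° short of the pointer.
- **Lining up:** It took three small fingertip drags on the disc. The first lost about 2° when the tip lifted, the second gained about 3°, and the third about 4°.

**Last checks:**
- Both cameras put the stud at 144.7°, unchanged over 0.6 s, with the hand clear.
- The cameras disagree on the pointer: 143.8° from the top and 142.2 to 143.2° from the side, depending on how deep I take the wedge to be. The stud is therefore probably about 1° past the pointer, and at most 2.5°. I did not correct this any further.
- The nut, rack, bottle and beaker were found where they started, within the measuring accuracy.

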